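# Hold a coating gauge square on the ringed spot of a blank flange

## Robot

A 6-joint arm with a two-finger parallel gripper is mounted at the origin on a cart in front of the work surface, level with it; the furniture and walls round the work are solid. World frame = base frame: x ahead of the robot, y to its left, z up, the work surface at z = 0. Lengths are in mm, angles in rad, forces in N, time in s.
With the tool pointing down it reaches from about 350 to 975 mm from the base axis. Payload 7.1 kg.
Tool frame: the origin (TCP) lies midway between the tips of the shut fingers; the grasp point (between the pads) lies 19 mm behind it; z points along the fingers, y is the line along which they close (so a half turn about z gives the same grasp; the last joint's range is limited). The gripper opens to 88 mm and grips with 3 to 60 N. Pads are 20 mm wide; open, the fingers measure 115 mm over their backs; the gripper's body (75 mm by 178 mm) begins 61 mm behind the grasp point.
Start: joints at [1.22, 0.423, 1.63, -0, 1.089, -0.019], TCP at [203.559, 590.905, 222.675] pointing down, gripper open.
Joint ranges: [-3, 3], [-0.9, 2.11], [0.09, 2.58], [-1.31, 4.45], [0.11, 2.69], [-2.54, 2.54]. Speed limits (rad/s): [2.39, 2.39, 3.01, 3.14, 3.14, 3.14].

## Interface

Orientations are given as a rotation vector (axis times angle).
In Python, from workcell import ctrl gives the robot as it stands. The module is installed in compiled form; this text tells all that it offers.
- The arm moves only by the tool servo_tool, never from a script. Its argument "increments" is a list of rows, each a list of 7 numbers: the shift along the world's x, y, z in cm, then the turn, a rotation vector about the world's x, y, z in degrees, then the opening, from -1 (shut) to 1 (fully open). A call has 1 to 20 rows; each row is the pose to reach, as a shift and turn from the pose commanded when the call began; what a row does not reach only later rows make up. A row lasts 1/12 s, in which the tool goes at most 41.7 mm and 7.16 degrees, less where a joint would pass 70% of its speed; a pose out of reach is approached as far as the arm can. A call with a gripper value outside its range is refused whole. The fingers move at their own pace and stop on an object; the grip force is fixed at half the most. Time passes only in rows, so rows that repeat a pose let the fingers close. It gives the time, the measured TCP pose, the force, the opening and the grip force at its end, in the units of the state.
- ctrl.get_obs(): the state, without advancing time (a new reading comes with each control period).
- ctrl.get_image(name): name is "scene" or "side" or "wrist"; returns a dict with "image" (420x560x3 uint8, red, green, blue), "fx", "fy", "cx", "cy" (pixels), "extrinsics" (4x4, takes a point from camera to world coordinates); the wrist camera has in their place "tool_from_camera" (4x4, takes a point from camera to tool coordinates, whose origin is the TCP and whose axes are the flange's). Camera axes: x right, y up, looking along -z (the intrinsics and any distortion apply to the point x, -y, -z); pixel columns grow to the right and rows downward; lengths in mm; the calibration is good to about 2 mm. A picture is of the moment at which its call begins: read the wrist's pose just before it. There is no depth.
- ctrl.close_job(): hands the job in; it is judged then, once.
The state is a dict: "t": time; "qpos": joint angles; "qvel": joint speeds; "joint_torque": joint torques, N m; "ee_pos": TCP position; "orientation": TCP orientation; "ft_force": force on the tool from outside, world axes, zero at the start; "moment": the same for the moment, N m; "width": finger opening in mm; "grasp_force": force on a finger pad.
Only numpy, scipy, OpenCV 4.12 (cv2) and the standard library are available. Lean on these libraries where they do the work, as an engineer would, in place of code of your own. Each camera call takes 0.05 s, during which the arm holds its last target. There are 200 camera calls.

## Task

Take the finished blank flange out of the steel parts tray and seat it flat between the four pins of the sloping sine plate, red-ringed face up. Then draw the orange coating gauge out of its desk stand and hold its spring-loaded probe on the dot inside the red ring, square to the sloping face and pressed lightly, so that the probe is about half way in (roughly 3 N). Finish while still holding the gauge there for its reading, and leave everything else undisturbed.

Things in the scene. Friction and masses are not known exactly. Their poses are not given: they have to be found in the camera images.
- flange: Loose round steel blank flange, 8.5 mm thick, 65 g, flat in the tray at any yaw. Origin at the centre of its underside, z up. The upper rim (5.2 to 8.5 mm above the underside) is straight-sided, 40 mm across; below, it tapers to 35 mm at the underside. The flat upper face carries a red inspection ring.
- spot (a point): Dot (about 2 mm) in the middle of the red ring (12 mm outside) on the flange's upper face, 8 mm from the flange's axis along the flange's own x, 8.5 mm above its underside.
- tray: Fixed shallow dark steel parts tray, 116 mm (own x) by 124 mm (own y) outside, 2 mm walls with a 4 mm rolled rim whose top is 20 mm above the bench. Origin on the bench under its centre; its inner floor is 7 mm above the bench. The flange and the O-ring carrier lie in it, one at own x about +26 mm and the other at -26 mm.
- o_ring_carrier: Loose centring ring with a black O-ring, 39 mm across, 8 mm high, lying in the tray beside the flange; origin at the centre of its underside. Leave it there.
- nest_face: Sloping grey face (76 mm along own x, 84 mm along y) of the sine plate, tilted 15 degrees. Origin at its centre, 52 mm above the bench; own z is the outward normal, y runs down the slope (about to world +y), x is level. Four domed pins, 6 mm thick, 10 mm high, at x +-18.5, y +-15.6 mm. Seated, the flange's underside lies on the face, its centre at this origin, 1.2 mm free of each pin.
- nest: The fixed steel sine plate, footprint 80 mm (own x) by 104 mm (own y); origin on the bench under the face's centre. Between the pins there are 31 mm on the up-slope and down-slope sides, 25 mm on the level sides. A large instrument, 330 mm high, stands about 90 mm behind its centre, from y = 0.14 m to the left. Between here and the stand, cables lie up to 80 mm high as far as x = 0.45 m.
- gauge: Loose orange pen-type coating gauge, 130 mm long, 0.1 to 0.16 kg, upright in its stand, probe down. Origin at the probe's tip when not pressed, z up along the pen. The 10 mm probe projects 12 mm from a round nose (16 mm, up to z = 40 mm); from z = 40 to 130 mm the body is 26 mm square, sides along own x and y, a small display on its -x side. Centre of mass near z = 80 mm.
- probe_tip (a point): Centre of the flat end face (8 mm) of the gauge's probe; moves with the probe.
- probe (a joint): How far the spring-loaded probe is pushed into the gauge, m: 0 is fully out, 0.010 is the hard stop. The spring pushes with 1.5 N at 0, rising by 0.3 N per mm to 4.5 N at the stop.
- stand: Fixed desk stand of the gauge: grey foot 62 mm across and aluminium upright tube (30 mm outside, 18.6 mm bore), 52 mm high, open at the top. Origin on the bench under its centre. The gauge's shoulder rests on the tube's rim, its origin 12 mm above the bench; 45 mm straight up clears the tube. An instrument 90 mm high begins about 40 mm behind it (+x).
- tape_roll: Loose roll of amber film tape, 73 mm across, 19 mm high, on the bench to the left; origin at the centre of its underside. Bystander.
- white_vial: Loose small vial with a white cap, 22 mm across, 45 mm high, on the bench to the left; origin at the centre of its underside. Bystander.
- blue_driver: Loose precision screwdriver with blue handle, 158 mm long, 18 mm high, lying on the bench to the right; origin at the middle of its underside. Bystander.
- coax_piece: Loose metal coax adapter, 44 mm long, 15 mm high, lying on the bench near the cable bundle; origin at the middle of its underside. Bystander.
There are look-alikes about, which are no part of the job. There is more than one size of the gauge; the job needs the larger.

How it is judged (in metres and radians):
On the way, in this order (a step that is already met when the one before it is completed fails the run):
1. the flange lies flat between the four pins of the sine plate, ringed face up, and is let go (distance between flange and nest_face below 0.0035 m and angle between the z axis of flange and the z axis of nest_face, either way round below 0.06 rad and contact force between the fingers and flange below 0.2 N and z of spot in the frame of nest_face above 0.006 m), for 0.3 s.
2. the gauge is drawn clear of its stand in the fingers (z of gauge in the frame of stand above 0.056 m and contact force between gauge and stand below 0.05 N and contact force between the fingers and gauge above 1 N), for 0.1 s.
At the end, for the whole second after the job is handed in: Flange seated between the pins (centre within 3.5 mm, 3.4 degrees), untouched by the fingers; gauge held still in the fingers, probe tip within 4 mm of the dot, axis within 5 degrees of the face's normal, probe 2 to 8 mm in, pressing on the flange with 1.2 to 7 N, clear of the plate (all of step 1 and distance between probe_tip and spot below 0.004 m and angle between the z axis of gauge and the z axis of nest_face, either way round below 0.09 rad and value of joint probe between 0.002 and 0.008 m and contact force between gauge and flange between 1.2 and 7 N and contact force between the fingers and gauge above 1 N and contact force between gauge and nest_face below 0.2 N and linear speed of gauge below 0.02 m/s); the arm keeps its last pose, push and grip.
It fails at once if the gauge is pressed hard on the flange (over 15 N) (contact force between gauge and flange above 15 N).
It fails at once if a bystander (O-ring carrier, tape roll, driver, vial or coax adapter) is moved over 20 mm (distance of any of o_ring_carrier, tape_roll, blue_driver, white_vial, coax_piece from where it was at the start of the episode above 0.02 m).
It also fails if it takes over 54 s, if anything falls off the work surface, if the arm or the gripper's body presses on something with over 40 N, if the wrist force passes 120 N, or if a joint passes its speed limit or range.

## Working session

There is one attempt and no reset: what is moved stays moved. The work goes in short steps, Python scripts to look and compute and a tool call to move; the robot and the scene stay as the last step left them, time stands still between calls to the robot, and variables do not carry over. Pictures are saved under pics/ and viewed, at most 10 in all, crops included, and the job is handed in when it is done.

Besides the shell and the picture viewer there is one more tool, called as name(argument=value, ...), one argument or row to a line, values as JSON. servo_tool: Moves the arm, as the interface text tells. Its arguments: {"type":"object","properties":{"increments":{"type":"array","items":{"type":"array","items":{"type":"number"}}}},"required":["increments"]}

```bash
mkdir -p pics; cat > h.py <<'E'
import numpy as np, cv2, pickle
from scipy.spatial.transform import Rotation as R
from workcell import ctrl
def snap(name):
    o=ctrl.get_obs(); d=ctrl.get_image(name)
    if name=="wrist":
        T=np.eye(4); T[:3,:3]=R.from_rotvec(o["orientation"]).as_matrix(); T[:3,3]=o["ee_pos"]
        d["extrinsics"]=T@np.array(d["tool_from_camera"])
    return d
def ray(d,u,v):
    E=np.array(d["extrinsics"]); r=np.array([(u-d["cx"])/d["fx"],-(v-d["cy"])/d["fy"],-1.])
    return E[:3,3],E[:3,:3]@r
def onz(d,u,v,z):
    c,r=ray(d,u,v); return c+r*(z-c[2])/r[2]
def proj(d,p):
    E=np.linalg.inv(np.array(d["extrinsics"])); q=E[:3,:3]@np.array(p)+E[:3,3]
    return d["cx"]+d["fx"]*q[0]/-q[2], d["cy"]-d["fy"]*q[1]/-q[2]
def tri(d1,p1,d2,p2):
    A=[];b=[]
    for d,p in((d1,p1),(d2,p2)):
        c,r=ray(d,*p); r=r/np.linalg.norm(r); M=np.eye(3)-np.outer(r,r); A.append(M); b.append(M@c)
    return np.linalg.lstsq(np.vstack(A),np.hstack(b),rcond=None)[0]
def save(d,f): cv2.imwrite(f,cv2.cvtColor(d["image"],cv2.COLOR_RGB2BGR))
E
python3 - <<'E'
from h import *
o=ctrl.get_obs(); print({k:np.round(v,3) for k,v in o.items()})
for n in("scene","side","wrist"):
    d=snap(n); pickle.dump(d,open(n+".pkl","wb")); save(d,f"pics/{n}0.png")
    print(n,[k for k in d],d["fx"],d["cx"],d["cy"],np.round(d["extrinsics"],3).tolist())
E
```

```text
{'t': np.float64(0.0), 'qpos': array([ 1.22 ,  0.424,  1.631, -0.   ,  1.089, -0.019]), 'qvel': array([ 0.   , -0.001, -0.001,  0.001,  0.   , -0.001]), 'joint_torque': array([ 1.0000e-03, -5.4463e+01, -2.7366e+01,  6.4000e-02,  2.3000e-02,
       -0.0000e+00]), 'ee_pos': array([203.362, 590.4  , 221.91 ]), 'orientation': array([-5.190e-01, -3.098e+00,  2.000e-03]), 'ft_force': array([ 0.171, -0.054,  0.346]), 'moment': array([-0.001,  0.014, -0.002]), 'grasp_force': np.float64(0.0), 'width': np.float64(87.316)}
scene ['image', 'fx', 'fy', 'cx', 'cy', 'extrinsics'] 529.9847936346863 278.456304674749 204.7129322397957 [[-0.841, 0.342, -0.419, -341.737], [-0.54, -0.51, 0.669, 1346.847], [0.015, 0.789, 0.614, 1280.124], [0.0, 0.0, 0.0, 1.0]]
side ['image', 'fx', 'fy', 'cx', 'cy', 'extrinsics'] 523.6751557431012 280.5825111707111 203.936150639027 [[0.97, 0.135, -0.202, 137.33], [-0.243, 0.569, -0.786, -1294.246], [0.009, 0.812, 0.584, 1017.639], [0.0, 0.0, 0.0, 1.0]]
wrist ['image', 'fx', 'fy', 'cx', 'cy', 'tool_from_camera', 'extrinsics'] 320.4411066522788 273.29674137184554 204.8952763435195 [[0.326, -0.907, -0.266, 131.064], [0.945, 0.312, 0.092, 616.138], [-0.0, -0.282, 0.96, 385.271], [0.0, 0.0, 0.0, 1.0]]
```

View pics/scene0.png

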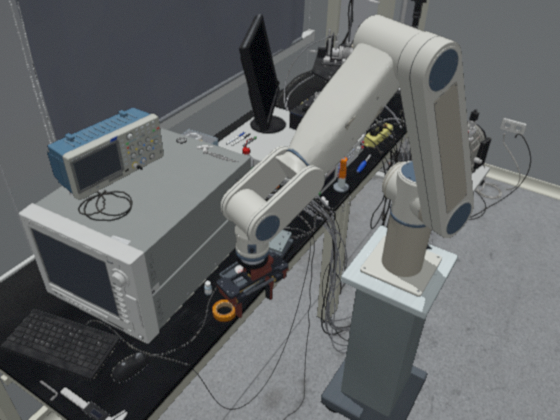

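View pics/side0.png

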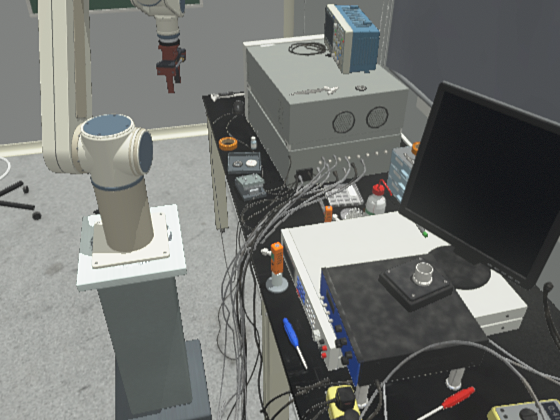

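The scene view shows the gauge at about (343,172) on its stand. The side view shows the tray at (245,162), the sine plate at (249,184), an orange pen in a round stand at (277,262) and a second, smaller orange item at (328,213). Next I'll enlarge the candidates.

```bash
python3 - <<'E'
from h import *
s=pickle.load(open("side.pkl","rb"));c=pickle.load(open("scene.pkl","rb"));w=pickle.load(open("wrist.pkl","rb"))
a=cv2.resize(s["image"][130:200,205:285],(400,350),interpolation=2)
b=cv2.resize(s["image"][200:300,245:345],(400,400),interpolation=2)[:350]
e=cv2.resize(c["image"][140:200,305:375],(300,250),interpolation=2)
f=cv2.resize(w["image"],(334,250))
g=np.zeros((600,800,3),np.uint8); g[:350,:400]=a; g[:350,400:]=b; g[350:,:300]=e; g[350:,400:734]=f
cv2.imwrite("pics/crops0.png",g[:,:,::-1])
E
```

```text
(no output)
```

View pics/crops0.png

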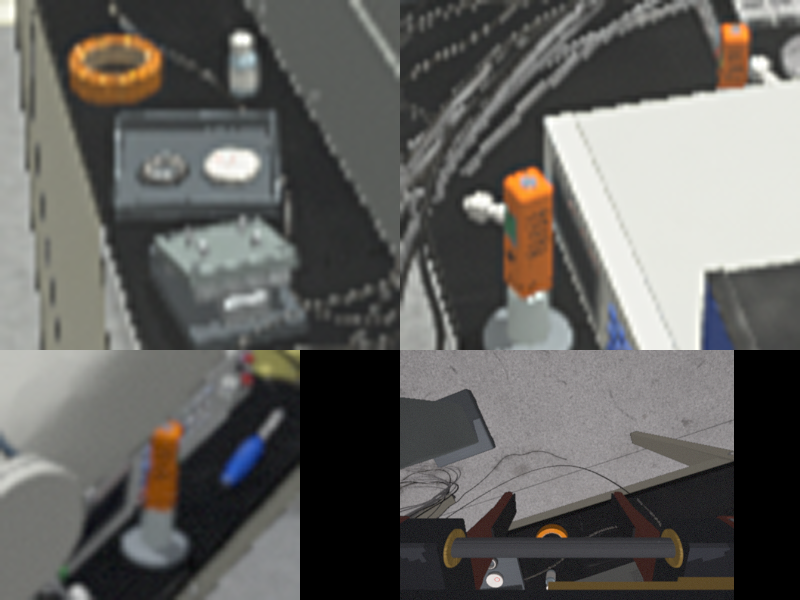

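Shown enlarged:
- **Orange pens:** the pen at side (277,262) sits on the grey round foot at the bench front. It has the tube and the 26 mm body, so it fits the description. The one at side (328,213) is further back and partly hidden, smaller or a look-alike.
- **Discs in the tray:** the pale disc with the red ring at side (251,163) is the flange. The dark ring at side (237,163) is the O-ring carrier.

Next I'll measure them.

```bash
python3 - <<'E'
from h import *
s=pickle.load(open("side.pkl","rb"));c=pickle.load(open("scene.pkl","rb"));w=pickle.load(open("wrist.pkl","rb"))
for d,n in((s,"side"),(c,"scene")):
    hsv=cv2.cvtColor(d["image"],cv2.COLOR_RGB2HSV); m=cv2.inRange(hsv,(4,150,110),(20,255,255))
    k,l,st,ce=cv2.connectedComponentsWithStats(m)
    for i in range(1,k):
        if st[i][4]>25: print(n,st[i],ce[i].round(1))
# foot centre, flange, carrier, nest
print("flange",onz(s,251.4,162.6,15.5),"carrier",onz(s,237.5,163.4,15))
for p in((228,152.5),(261,152.5),(260,172.5),(228,172.5)): print("tray corner",onz(s,*p,20).round())
print("nest corners (side crop)",[onz(s,205+x/5,130+y/5,z).round() for x,y,z in((152,232,63),(255,217,63),(297,255,42),(165,290,42))])
print("gauge top side",onz(s,277.5,244,142),"scene",onz(c,344,159,142))
print("gauge foot side",onz(s,277,284,5),"scene",onz(c,342,186,5))
print("tcp in wrist",proj(w,ctrl.get_obs()["ee_pos"]), "wrist flange", onz(w,(494-400)*560/334,(580-350)*560/334,15.5))
E
```

```text
side [219 137  18  13 140] [227.7 144. ]
side [413 142   7  13  43] [415.  147.4]
side [325 206   8  16  78] [328.2 213.2]
side [271 242  12  32 295] [277.  257.8]
scene [339 158   8  20 100] [342.6 168.6]
scene [212 300  23  19 167] [222.1 310.8]
flange [442.04152541 331.06115101  15.5       ] carrier [391.49884016 338.00648172  15.        ]
tray corner [369. 416.  20.]
tray corner [490. 387.  20.]
tray corner [457. 250.  20.]
tray corner [346. 277.  20.]
nest corners (side crop) [array([358., 179.,  63.]), array([429., 181.,  63.]), array([453., 160.,  42.]), array([358., 139.,  42.])]
gauge top side [ 388.85003355 -286.3850092   142.        ] scene [ 377.6717028 -284.2936809  142.       ]
gauge foot side [ 386.67524038 -292.44039832    5.        ] scene [ 377.67820725 -293.58719413    5.        ]
tcp in wrist (np.float64(272.19685048734823), np.float64(254.64822683261127)) wrist flange [436.08993413 334.57817373  15.5       ]
```

```bash
python3 - <<'E'
from h import *
s=pickle.load(open("side.pkl","rb"))
for p in((255,130),(285,184)): print("instr base",onz(s,*p,0).round(), "z13", onz(s,*p,13).round())
for x,y in((152,232),(255,217)): print("nest far z41",onz(s,205+x/5,130+y/5,41).round())
for x,y in((165,270),(297,255)): print("nest near z63",onz(s,205+x/5,130+y/5,63).round())
E
```

```text
instr base [513. 607.   0.] z13 [508. 582.  13.]
instr base [533. 188.  -0.] z13 [528. 169.  13.]
nest far z41 [363. 213.  41.]
nest far z41 [436. 215.  41.]
nest near z63 [358. 131.  63.]
nest near z63 [446. 129.  63.]
```

servo_tool(
  increments=[
    [3,-5,0,0,0,2,1],
    [6,-10,1,0,0,4,1],
    [9,-15,2,0,0,6,1],
    [12,-20,3,0,0,9,1],
    [15,-26,3,0,0,9,1],
    [18.5,-32,3,0,0,9,1],
    [18.5,-32,3,0,0,9,1],
    [18.5,-32,3,0,0,9,1],
    [18.5,-32,3,0,0,9,1],
    [18.5,-32,3,0,0,9,1],
  ],
)

```text
t: 0.98
ee_pos: [390.8, 266.2, 253.0]
orientation: [0.281, 3.128, -0.002]
ft_force: [-0.3, 0.4, -0.7]
width: 88.0
grasp_force: 0.0
```

```bash
python3 - <<'E'
from h import *
d=snap("wrist"); pickle.dump(d,open("w1.pkl","wb")); cv2.imwrite("pics/w1.png",cv2.resize(d["image"],(800,600),interpolation=cv2.INTER_CUBIC)[:,:,::-1])
E
```

```text
(no output)
```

View pics/w1.png

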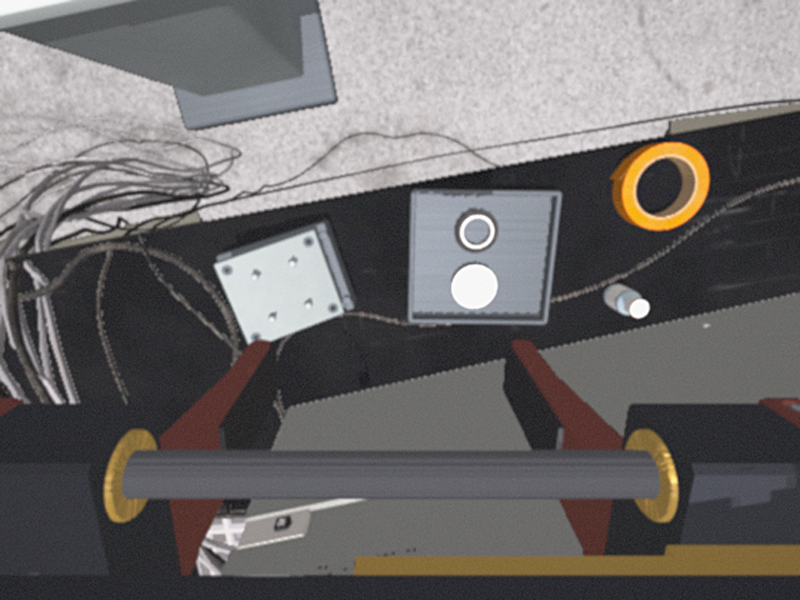

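The wrist view (800-scale) shows the flange as a white disc at (474,287) and the O-ring carrier at (477,232). The sine-plate pins are at (256,275), (294,263), (273,317) and (308,304). Next step is measuring them.

```bash
cat >> h.py <<'E'
from scipy.optimize import least_squares
def nestR(yaw):  # x level, y down slope
    return (R.from_euler("z",yaw)*R.from_euler("x",-15,degrees=True)).as_matrix()
PINS=np.array([[-18.5,-15.6,10],[-18.5,15.6,10],[18.5,-15.6,10],[18.5,15.6,10]])
def fitnest(d,px):
    f=lambda p:(np.array([proj(d,nestR(p[2])@q+[p[0],p[1],52]) for q in PINS])-px).ravel()
    r=least_squares(f,[400,172,0],x_scale=[10,10,.1]); return r.x,np.abs(r.fun).max()
def flangemask(d,lo=200):
    g=d["image"].min(2); m=(g>lo).astype(np.uint8); return m
E
python3 - <<'E'
from h import *
d=pickle.load(open("w1.pkl","rb")); S=.7
px=np.array([[256,275],[294,263],[273,317],[308,304]])*S
print(fitnest(d,px))
im=d["image"]; u,v=int(474*S),int(287*S)
p=im[v-16:v+17,u-17:u+18].astype(int); print("disc max/min", p.reshape(-1,3).max(0)); redness=(p[:,:,0]-p[:,:,1]); print(redness.max(), np.argwhere(redness>25)[:20].tolist())
g=cv2.inRange(im,(180,)*3,(255,)*3); k,l,st,ce=cv2.connectedComponentsWithStats(g)
for i in range(1,k):
    if st[i][4]>20 and abs(ce[i][0]-u)<40 and abs(ce[i][1]-v)<60: print(st[i],ce[i],onz(d,*ce[i],15.5).round(1))
for p in((412,191),(561,190),(549,324),(407,321)): print("tray", onz(d,p[0]*S,p[1]*S,20).round(1))
for p in((285,407),(800,290)): print("instr foot",onz(d,p[0]*S,p[1]*S,0).round())
cv2.imwrite("pics/disc.png",cv2.resize(im[180:225,305:365],(800,600),interpolation=2)[:,:,::-1])
E
```

```text
(array([4.00767400e+02, 1.74453556e+02, 1.03870775e-01]), np.float64(0.7461655026345397))
disc max/min [255 255 255]
7 []
[322 150  24  24 213] [333.46478873 161.31924883] [389.  343.7  15.5]
[316 185  33  32 825] [331.72121212 200.40484848] [439.1 335.1  15.5]
tray [345.2 293.6  20. ]
tray [366.9 417.8  20. ]
tray [485.9 397.9  20. ]
tray [459.7 269.8  20. ]
instr foot [537. 131.   0.]
instr foot [503. 640.   0.]
```

View pics/disc.png

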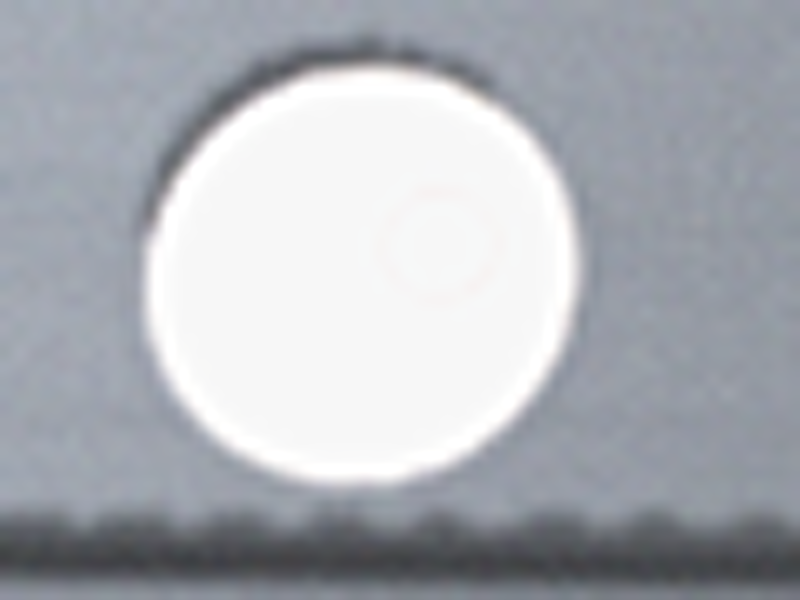

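The enlarged crop confirms the plain white disc, with the faint red ring at (440,240), as the flange, ring up. I'll move above it with the fingers half open.

servo_tool(
  increments=[
    [2,3,-3,0,0,0,0.36],
    [4,6,-6,0,0,0,0.36],
    [4.8,6.9,-9,0,0,0,0.36],
    [4.8,6.9,-12,0,0,0,0.36],
    [4.8,6.9,-15,0,0,0,0.36],
    [4.8,6.9,-17,0,0,0,0.36],
    [4.8,6.9,-18,0,0,0,0.36],
    [4.8,6.9,-18,0,0,0,0.36],
    [4.8,6.9,-18,0,0,0,0.36],
  ],
)

```text
t: 1.78
ee_pos: [436.2, 340.6, 72.8]
orientation: [-0.273, -3.129, 0.0]
ft_force: [-0.2, -1.3, 1.2]
width: 59.7
grasp_force: 0.0
```

```bash
python3 - <<'E'
from h import *
d=snap("wrist"); pickle.dump(d,open("w2.pkl","wb")); save(d,"pics/w2.png")
o=ctrl.get_obs(); print(o["ee_pos"].round(1),R.from_rotvec(o["orientation"]).as_matrix().round(3).tolist())
print(proj(d,[439.1,335.1,15.5]))
g=cv2.inRange(d["image"],(180,)*3,(255,)*3); k,l,st,ce=cv2.connectedComponentsWithStats(g)
for i in range(1,k):
    if st[i][4]>150: print(st[i],ce[i],onz(d,*ce[i],15.5).round(1))
E
```

```text
[436.9 340.8  73.6] [[-0.985, 0.173, 0.001], [0.173, 0.985, 0.001], [-0.001, 0.001, -1.0]]
(np.float64(265.7440546113191), np.float64(225.45955548059825))
[    0     0   560   110 28296] [280.8954976   40.69713034] [320.4 366.4  15.5]
[467  55  84  87 404] [508.87128713  97.46039604] [379.2 507.5  15.5]
[204  80  38  12 197] [221.68527919  85.0964467 ] [339.4 324.4  15.5]
[  0  86  81  15 588] [34.53061224 92.52891156] [322.8 203.6  15.5]
[ 90  94  22  19 278] [100.17625899 101.97482014] [335.8 243.7  15.5]
[ 66  97  24  12 161] [ 79.95031056 101.74534161] [333.3 230.7  15.5]
[  0  98  73  10 265] [ 35.90188679 104.43773585] [329.9 201.6  15.5]
[244 136  42  43 371] [264.40161725 157.04851752] [389.8 343.2  15.5]
[   0  154   89  133 7188] [ 32.94421258 226.7433222 ] [410.6 167.2  15.5]
[ 236  200   58   53 2397] [264.51230705 226.19482687] [439.5 334.1  15.5]
[441 241  17  22 165] [448.21212121 252.81818182] [484.3 466.1  15.5]
[460 247  26  24 477] [472.44234801 258.42138365] [492.1 484.   15.5]
```

View pics/w2.png

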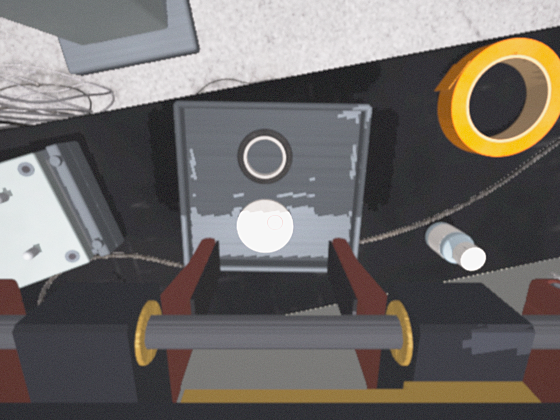

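The close view shows the flange at (264.5,226), ring at (275,222), and room for both fingers inside the tray. I'll go down and grip it.

servo_tool(
  increments=[
    [0.3,-0.6,-1.5,0,0,0,0.36],
    [0.3,-0.6,-3,0,0,0,0.36],
    [0.3,-0.6,-4.5,0,0,0,0.36],
    [0.3,-0.6,-5.6,0,0,0,0.36],
    [0.3,-0.6,-6.1,0,0,0,0.36],
    [0.3,-0.6,-6.1,0,0,0,0.36],
    [0.3,-0.6,-6.1,0,0,0,0.36],
    [0.3,-0.6,-6.1,0,0,0,0.2],
    [0.3,-0.6,-6.1,0,0,0,-0.1],
    [0.3,-0.6,-6.1,0,0,0,-0.3],
    [0.3,-0.6,-6.1,0,0,0,-0.3],
    [0.3,-0.6,-6.1,0,0,0,-0.3],
    [0.3,-0.6,-6.1,0,0,0,-0.3],
  ],
)

```text
t: 2.92
ee_pos: [439.8, 334.1, 12.2]
orientation: [0.274, 3.129, 0.001]
ft_force: [-1.2, -0.3, 5.5]
width: 36.7
grasp_force: 30.0
```

Width reads 36.7 mm where I expected 40, so I'll check the grip in a picture before lifting.

```bash
python3 - <<'E'
from h import *
d=snap("wrist"); pickle.dump(d,open("w3.pkl","wb"))
o=ctrl.get_obs(); print(o["t"],o["ee_pos"].round(1),o["ft_force"].round(1),o["moment"].round(2),o["width"],proj(d,o["ee_pos"]))
g=cv2.inRange(d["image"],(180,)*3,(255,)*3); k,l,st,ce=cv2.connectedComponentsWithStats(g)
for i in range(1,k):
    if st[i][4]>150 and st[i][0]>150 and st[i][1]>120: print(st[i],ce[i],onz(d,*ce[i],15.5).round(1))
cv2.imwrite("pics/w3.png",cv2.resize(d["image"][130:330,150:400],(750,600),interpolation=2)[:,:,::-1])
E
```

```text
2.9667 [439.8 334.1  12.1] [-0.5 -0.3  6. ] [-0.09  0.16  0.04] 37.280060426351646 (np.float64(272.2872071253544), np.float64(254.4000174952279))
[244 136  58  57 675] [271.99555556 164.01925926] [389.5 342.9  15.5]
[ 239  222   70   69 3818] [272.82425354 255.9772132 ] [439.3 334.5  15.5]
[492 252  41  23 230] [513.71304348 260.05217391] [464.7 464.2  15.5]
[514 278  14  27 251] [520.74103586 291.09960159] [485.1 468.8  15.5]
```

View pics/w3.png

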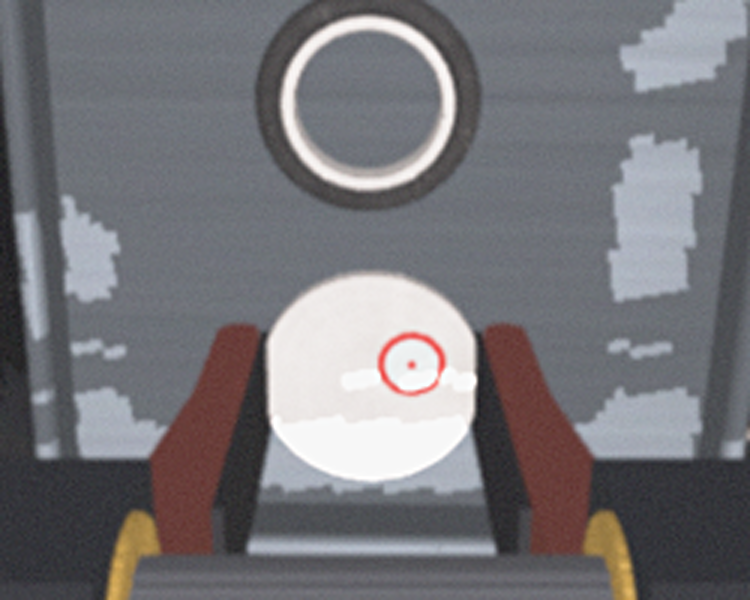

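The picture shows the flange gripped evenly between the pads, with its ring in view at (412,364) in the crop and the O-ring carrier untouched. The next script works out the pose for the sine plate.

```bash
cat >> h.py <<'E'
def goto(p,Rd,grip_only=False):
    o=ctrl.get_obs(); Rc=R.from_rotvec(o["orientation"])
    dr=(R.from_matrix(Rd)*Rc.inv()).as_rotvec(degrees=True)
    print("shift cm",((np.array(p)-o["ee_pos"])/10).round(2),"turn deg",dr.round(1), "pose",o["ee_pos"].round(1),R.from_rotvec(o["orientation"]).as_rotvec().round(3))
def place_R(yaw): N=nestR(yaw); return np.c_[-N[:,0],N[:,1],-N[:,2]]
E
python3 - <<'E'
from h import *
N=nestR(.104); c=np.array([400.8,174.5,52.]); print(N[:,2])
for h in(60,0): goto(c+N[:,2]*(5.1+h),place_R(.104))
E
```

```text
[-0.02686868  0.25742061  0.96592583]
shift cm [ -4.08 -14.28  10.27] turn deg [-15.1   0.6  15.9] pose [439.8 334.1  12.1] [2.740e-01 3.129e+00 1.000e-03]
shift cm [ -3.92 -15.83   4.48] turn deg [-15.1   0.6  15.9] pose [439.8 334.1  12.1] [2.740e-01 3.129e+00 1.000e-03]
```

servo_tool(
  increments=[
    [0,0,0.5,0,0,0,-0.3],
    [0,0,1.5,0,0,0,-0.3],
    [0,0,3.5,0,0,0,-0.3],
    [0,0,6.5,0,0,0,-0.3],
    [0,0,9.5,0,0,0,-0.3],
    [0,0,12,0,0,0,-0.3],
    [0,0,12,0,0,0,-0.3],
    [0,0,12,0,0,0,-0.3],
  ],
)

```text
t: 3.63
ee_pos: [440.3, 334.5, 133.5]
orientation: [0.274, 3.127, 0.004]
ft_force: [-0.4, -0.3, -0.2]
width: 36.5
grasp_force: 30.0
```

servo_tool(
  increments=[
    [-0.6,-2.4,0,-2.5,0.1,2.6,-0.3],
    [-1.4,-4.8,0,-5,0.2,5.3,-0.3],
    [-2.1,-7.2,0,-7.5,0.3,8,-0.3],
    [-2.8,-9.6,0,-10,0.4,10.6,-0.3],
    [-3.5,-12,0,-12.5,0.5,13.3,-0.3],
    [-4.1,-14.3,-0.8,-15.1,0.6,15.9,-0.3],
    [-4.1,-14.3,-1.7,-15.1,0.6,15.9,-0.3],
    [-4.1,-14.3,-1.7,-15.1,0.6,15.9,-0.3],
    [-4.1,-14.3,-1.7,-15.1,0.6,15.9,-0.3],
    [-4.1,-14.3,-1.7,-15.1,0.6,15.9,-0.3],
  ],
)

```text
t: 4.47
ee_pos: [399.1, 191.7, 114.5]
orientation: [-0.161, 3.098, -0.408]
ft_force: [0.5, 0.3, -0.1]
width: 37.1
grasp_force: 30.0
```

```bash
python3 - <<'E'
from h import *
d=snap("wrist"); pickle.dump(d,open("w4.pkl","wb"))
o=ctrl.get_obs(); N=nestR(.104); c=np.array([400.8,174.5,52.])
goto(c+N[:,2]*65.1,place_R(.104)); print(o["width"],o["ft_force"].round(1))
print("pins expected",[np.round(proj(d,N@q+c),1).tolist() for q in PINS])
cv2.imwrite("pics/w4.png",cv2.resize(d["image"][60:360,80:480],(800,600),interpolation=2)[:,:,::-1])
E
```

```text
shift cm [-0.01 -0.05  0.02] turn deg [ 0. -0.  0.] pose [399.2 191.7 114.7] [-0.161  3.098 -0.408]
37.21869748791275 [-0.7  1.2 -0.3]
pins expected [[250.2, 196.6], [294.5, 196.6], [251.2, 245.2], [293.6, 245.2]]
```

View pics/w4.png

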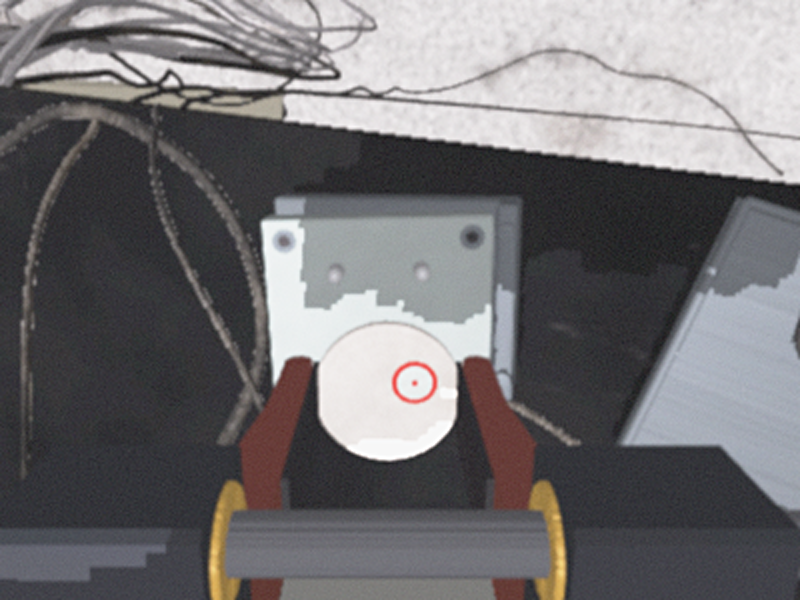

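The close view shows the two far pins at crop (336,272) and (421,271), the face's far corners at (262,219) and (495,215), and the flange centred in the grip at (388,391). Next I'll compare these with what I expected.

```bash
python3 - <<'E'
from h import *
d=pickle.load(open("w4.pkl","rb")); N=nestR(.104); c=np.array([400.8,174.5,52.]); o=ctrl.get_obs()
for q in([-38,-42,0],[-38,42,0],[-18.5,-15.6,10],[-18.5,15.6,10],[-18.5,-15.6,0],[-18.5,15.6,0]):
    u=np.array(proj(d,N@q+c)); print(q,"crop px",((u-[80,60])*2).round(1))
# flange centre (top face) in tool frame: plane through TCP + tool -z 3.4
E=R.from_rotvec(o["orientation"]).as_matrix(); t=np.array(o["ee_pos"])
for p in((388,391),(414.5,382)):
    a,r=ray(d,80+p[0]/2,60+p[1]/2); n=E[:,2]; P0=t-n*3.4; P=a+r*(n@(P0-a))/(n@r); print("tool xy",(E.T@(P-t)).round(2))
# two measured pin tops / corners, with height along n known -> nest coords
for p,h in(((336,270),10),((421.5,269),10),((262,219),0),((495,215),0)):
    a,r=ray(d,80+p[0]/2,60+p[1]/2); n=N[:,2]; P=a+r*(n@(c+n*h-a))/(n@r); print(p,(N.T@(P-c)).round(1))
g=cv2.cvtColor(d["image"],cv2.COLOR_RGB2GRAY); print(g[188:204,240:300:1][:, :].shape)
cv2.imwrite("pics/pins.png",cv2.resize(d["image"][160:225,205:340],(800,385),interpolation=2)[:,:,::-1])
E
```

```text
[-38, -42, 0] crop px [267.6 213.4]
[-38, 42, 0] crop px [501.9 213.4]
[-18.5, -15.6, 10] crop px [340.4 273.2]
[-18.5, 15.6, 10] crop px [429.1 273.2]
[-18.5, -15.6, 0] crop px [342.3 266.2]
[-18.5, 15.6, 0] crop px [427.3 266.2]
tool xy [ 0.99  0.48 -3.4 ]
tool xy [ 3.66  7.66 -3.4 ]
(336, 270) [-19.7 -17.1  10. ]
(421.5, 269) [-20.   12.9  10. ]
(262, 219) [-36.  -44.1   0. ]
(495, 215) [-37.4  39.5  -0. ]
(16, 60)
```

View pics/pins.png

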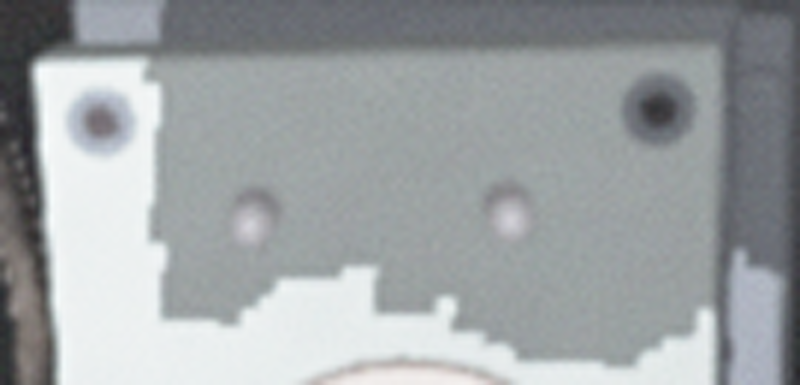

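The pins and the upper edge both show the plate about 2 mm further along -y and turned about 1.4° more. I'll apply that correction.

```bash
python3 - <<'E'
from h import *
N=nestR(.104); c=np.array([400.8,174.5,52.])+N@[.7,-2.3,0]; print("nest",c)
N=nestR(.128); print(N.round(3).tolist()); t=c+N@[.5,0,0]
for h in(15,1,0): goto(t+N[:,2]*(5.1+h),place_R(.128))
E
```

```text
nest [401.72685099 172.36304318  52.5952838 ]
[[0.992, -0.123, -0.033], [0.128, 0.958, 0.257], [0.0, -0.259, 0.966]]
shift cm [ 0.24 -1.41 -4.27] turn deg [ 0.  -0.   1.4] pose [399.2 191.7 114.7] [-0.161  3.098 -0.408]
shift cm [ 0.28 -1.77 -5.62] turn deg [ 0.  -0.   1.4] pose [399.2 191.7 114.7] [-0.161  3.098 -0.408]
shift cm [ 0.29 -1.8  -5.71] turn deg [ 0.  -0.   1.4] pose [399.2 191.7 114.7] [-0.161  3.098 -0.408]
```

servo_tool(
  increments=[
    [0.1,-0.5,-1.5,0,0,0.7,-0.3],
    [0.2,-1,-3,0,0,1.4,-0.3],
    [0.24,-1.41,-4.3,0,0,1.4,-0.3],
    [0.24,-1.41,-4.3,0,0,1.4,-0.3],
    [0.25,-1.5,-4.6,0,0,1.4,-0.3],
    [0.26,-1.58,-4.9,0,0,1.4,-0.3],
    [0.27,-1.67,-5.25,0,0,1.4,-0.3],
    [0.27,-1.67,-5.25,0,0,1.4,-0.3],
    [0.27,-1.67,-5.25,0,0,1.4,-0.3],
  ],
)

```text
t: 5.27
ee_pos: [401.4, 174.4, 62.4]
orientation: [-0.199, 3.092, -0.409]
ft_force: [-0.3, -0.1, -0.9]
width: 37.3
grasp_force: 30.0
```

There is no contact with the flange already below the pin tops. I'll seat it.

servo_tool(
  increments=[
    [0,-0.03,-0.12,0,0,0,-0.3],
    [0.01,-0.06,-0.24,0,0,0,-0.3],
    [0.01,-0.09,-0.36,0,0,0,-0.3],
    [0.01,-0.1,-0.43,0,0,0,-0.3],
    [0.01,-0.1,-0.43,0,0,0,-0.3],
    [0.01,-0.1,-0.43,0,0,0,-0.3],
  ],
)

```text
t: 5.77
ee_pos: [401.3, 173.2, 57.8]
orientation: [-0.2, 3.093, -0.409]
ft_force: [-0.2, -0.1, -0.8]
width: 37.1
grasp_force: 30.0
```

servo_tool(
  increments=[
    [0,-0.01,-0.05,0,0,0,-0.3],
    [0,-0.02,-0.09,0,0,0,-0.3],
    [0,-0.02,-0.09,0,0,0,-0.3],
    [0,-0.02,-0.09,0,0,0,-0.3],
  ],
)

```text
t: 6.1
ee_pos: [401.4, 173.1, 57.1]
orientation: [-0.199, 3.092, -0.409]
ft_force: [-0.7, 0.3, 3.3]
width: 37.1
grasp_force: 30.0
```

Light contact at 3.3 N. Opening and backing off along the normal.

servo_tool(
  increments=[
    [0,0,-0.02,0,0,0,-0.1],
    [0,0,-0.02,0,0,0,0.1],
    [0,0,-0.02,0,0,0,0.3],
    [0,0,-0.02,0,0,0,0.3],
    [0,0.13,0.5,0,0,0,0.3],
    [0,0.4,1.5,0,0,0,0.3],
    [-0.1,0.8,3,0,0,0,0.3],
    [-0.2,1.4,5,0,0,0,0.3],
    [-0.2,1.8,7,0,0,0,0.3],
    [-0.2,1.8,7,0,0,0,0.3],
    [-0.2,1.8,7,0,0,0,0.3],
  ],
)

```text
t: 7.02
ee_pos: [400.1, 191.8, 128.4]
orientation: [-0.199, 3.09, -0.406]
ft_force: [-0.1, -0.4, -0.7]
width: 57.3
grasp_force: 0.0
```

```bash
python3 - <<'E'
from h import *
d=snap("wrist"); pickle.dump(d,open("w5.pkl","wb"))
o=ctrl.get_obs(); print(o["ee_pos"],o["orientation"],o["ft_force"])
cv2.imwrite("pics/w5.png",cv2.resize(d["image"][130:280,175:375],(800,600),interpolation=2)[:,:,::-1])
E
```

```text
[399.45242504 191.23708438 127.46280775] [-0.19964437  3.09160736 -0.40775931] [ 0.1282527   0.25397757 -0.35556982]
```

View pics/w5.png

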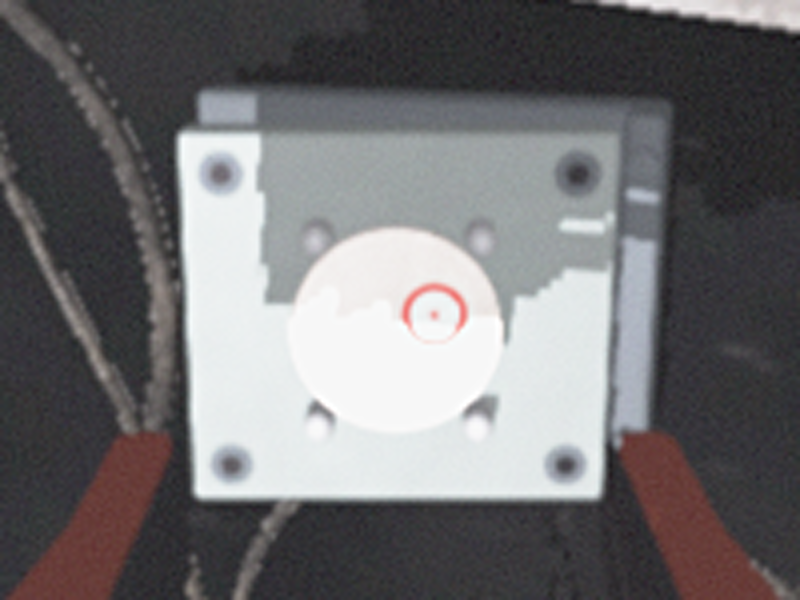

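The flange sits flat between all four pins, with its ring at crop (434,315). That was my last allowed picture, so from here I measure numerically.

```bash
python3 - <<'E'
from h import *
d=pickle.load(open("w5.pkl","rb")); s=pickle.load(open("side.pkl","rb"))
N=nestR(.128); c=np.array([401.6,171.9,52.]); n=N[:,2]
# refine ring centroid by red mask
im=d["image"].astype(int); m=((im[:,:,0]-im[:,:,1]>40)&(np.indices(im.shape[:2])[0]<240)).astype(np.uint8); m[:, :255]=0; m[:,310:]=0; m[:195]=0
ys,xs=np.nonzero(m); print("red",xs.min(),xs.max(),ys.min(),ys.max(),len(xs))
for nm,p,h in(("spot",(175+434/4,130+315/4),8.5),("flange",(175+396/4,130+330/4),8.5),("pins mid",(175+(316+480+320+478)/16,130+(238+237+420+420)/16),8)):
    a,r=ray(d,*p); P=a+r*(n@(c+n*h-a))/(n@r); print(nm,P.round(1),"nest",(N.T@(P-c)).round(2))
print("knob",onz(s,266,251,7).round())
goto([382,-286,215],np.c_[[-1,0,0],[0,1,0],[0,0,-1]])
E
```

```text
red 275 291 201 212 63
spot [396.9 180.7  58.3] nest [-3.54  7.42  8.5 ]
flange [400.8 174.2  60.2] nest [-0.53  0.18  8.5 ]
pins mid [400.6 174.5  59.6] nest [-0.62  0.66  8.  ]
knob [ 387. -154.    7.]
shift cm [ -1.75 -47.72   8.75] turn deg [15.   1.  -7.3] pose [399.5 191.2 127.5] [-0.2    3.092 -0.408]
```

servo_tool(
  increments=[
    [-0.2,-1,3,1,0,0,0.6],
    [-0.3,-4,6,4,0,-1,0.6],
    [-0.5,-8,8.7,7,0.3,-2,0.6],
    [-0.7,-12,8.7,9,0.5,-3,1],
    [-0.9,-16,8.7,11,0.7,-4,1],
    [-1,-20,8.7,13,0.8,-5,1],
    [-1.2,-24,8.7,15,1,-6,1],
    [-1.3,-28,8.7,15,1,-7.3,1],
    [-1.5,-32,8.7,15,1,-7.3,1],
    [-1.6,-36,8.7,15,1,-7.3,1],
    [-1.7,-40,8.7,15,1,-7.3,1],
    [-1.7,-44,8.7,15,1,-7.3,1],
    [-1.7,-47.7,8.7,15,1,-7.3,1],
    [-1.7,-47.7,8.7,15,1,-7.3,1],
    [-1.7,-47.7,8.7,15,1,-7.3,1],
    [-1.7,-47.7,8.7,15,1,-7.3,1],
  ],
)

```text
t: 8.4
ee_pos: [381.3, -285.2, 212.8]
orientation: [-0.0, -3.138, -0.002]
ft_force: [-0.1, 0.9, -0.6]
width: 87.7
grasp_force: 0.0
```

```bash
cat >> h.py <<'E'
def gauge(d,zt=142):
    hsv=cv2.cvtColor(d["image"],cv2.COLOR_RGB2HSV); m=cv2.inRange(hsv,(4,150,90),(20,255,255)); m[320:]=0
    k,l,st,ce=cv2.connectedComponentsWithStats(m); i=1+np.argmax(st[1:,4]); print(st[1:][st[1:,4]>40].tolist(),ce[i])
    ct=max(cv2.findContours((l==i).astype(np.uint8),0,1)[0],key=cv2.contourArea)
    ap=cv2.approxPolyDP(cv2.convexHull(ct),3,True)[:,0]; 
    for p in ap: print(p,"top",onz(d,*p,zt).round(1),"bottom",onz(d,*p,52).round(1))
    x,y,w,h=st[i][:4]; sub=m[y:y+h,x:x+w]; 
    print("\n".join("".join("#" if v else "." for v in r[::1]) for r in sub[::2]))
E
python3 - <<'E'
from h import *
d=snap("wrist"); pickle.dump(d,open("w6.pkl","wb")); gauge(d); o=ctrl.get_obs(); print(o["ee_pos"],o["orientation"])
E
```

```text
[[248, 179, 39, 58, 1142]] [267.31873905 209.91155867]
[274 179] top [ 353.2 -284.1  142. ] bottom [ 371.6 -283.7   52. ]
[286 227] top [ 391.1 -274.8  142. ] bottom [ 424.1 -270.8   52. ]
[256 235] top [ 397.8 -298.2  142. ] bottom [ 433.3 -303.2   52. ]
[248 214] top [ 380.5 -304.1  142. ] bottom [ 409.4 -311.3   52. ]
[255 186] top [ 358.5 -298.3  142. ] bottom [ 378.9 -303.4   52. ]
.........................##............
....................##########.........
..........#####################........
........########....###########........
.......######....######...######.......
.......#########..........######.......
......###.................######.......
..........................#######......
.....#....................#######......
...................##############......
...##......######################......
..###############################......
..################################.....
.#################################.....
.#####################......#######....
###############.............########...
########........#######.....########...
######..##...##.........##...########..
.#######.#.##.............##..#######..
.#######.###...............##.########.
...########.................##.######..
...########.................##########.
....########...............############
....##########...........##############
.....#############..#.#################
.....#################################.
......#############################....
.......####################............
........#########......................
[ 381.55892241 -284.72682145  213.06785964] [ 1.66184483e-03 -3.13810814e+00 -1.56887932e-03]
```

The top face and its cap circle at pixel (268.5,220) put the gauge's axis at about (384.7,-289) and its yaw at about +16°. I'll align and go down with the fingers open.

servo_tool(
  increments=[
    [0.3,-0.4,0,0,0,6,1],
    [0.3,-0.4,-1,0,0,12,1],
    [0.3,-0.4,-3,0,0,16,1],
    [0.3,-0.4,-5,0,0,16,1],
    [0.3,-0.4,-5,0,0,16,1],
    [0.3,-0.4,-5,0,0,16,1],
  ],
)

```text
t: 8.95
ee_pos: [384.8, -288.2, 163.4]
orientation: [0.44, -3.107, -0.002]
ft_force: [0.5, 0.1, -0.5]
width: 87.9
grasp_force: 0.0
```

```bash
python3 - <<'E'
from h import *
d=snap("wrist"); pickle.dump(d,open("w7.pkl","wb")); gauge(d); o=ctrl.get_obs(); print(o["ee_pos"],o["orientation"],R.from_rotvec(o["orientation"]).as_matrix().round(3).tolist())
E
```

```text
[[250, 188, 43, 69, 1902]] [270.91219769 225.65930599]
[284 189] top [ 352.2 -290.8  142. ] bottom [ 371.8 -281.7   52. ]
[292 224] top [ 371.9 -279.8  142. ] bottom [ 401.1 -265.3   52. ]
[291 251] top [ 389.2 -275.2  142. ] bottom [ 426.9 -258.4   52. ]
[287 256] top [ 393.2 -276.6  142. ] bottom [ 432.8 -260.5   52. ]
[253 254] top [ 397.8 -297.5  142. ] bottom [ 439.6 -291.6   52. ]
[250 221] top [ 377.1 -305.   142. ] bottom [ 408.9 -302.7   52. ]
[258 191] top [ 357.6 -305.3  142. ] bottom [ 379.9 -303.2   52. ]
...........#####............####...........
.........##########################........
........############################.......
.......##########.........##########.......
.......############.....############.......
.......##############################......
......###.........................###......
......###..........................##......
.....###...........................###.....
.....###...........................###.....
....###............................###.....
....####...........................####....
..######################################...
..##
[... 430 characters left out ...]
####.
#############.................############.
############..................###########..
###########....................##########..
###########....................###########.
############..................############.
#############.................############.
###############............###############.
####################...###################.
.#########################################.
...######################################..
...#####################################...
.....................#################.....
[ 385.49094025 -289.00823253  164.29063992] [ 4.40066728e-01 -3.10853879e+00  5.36371265e-04] [[-0.961, -0.278, -0.002], [-0.278, 0.961, -0.001], [0.002, -0.0, -1.0]]
```

Aligned to within 1 mm. Going down and gripping.

servo_tool(
  increments=[
    [0,0,-1.5,0,0,0,1],
    [0,0,-3.5,0,0,0,0.6],
    [0,0,-5.5,0,0,0,0.2],
    [0,0,-7,0,0,0,0.1],
    [0,0,-7.6,0,0,0,0.1],
    [0,0,-7.6,0,0,0,0],
    [0,0,-7.6,0,0,0,-0.3],
    [0,0,-7.6,0,0,0,-0.6],
    [0,0,-7.6,0,0,0,-0.6],
    [0,0,-7.6,0,0,0,-0.6],
    [0,0,-7.6,0,0,0,-0.6],
  ],
)

```text
t: 9.92
ee_pos: [385.7, -290.2, 88.6]
orientation: [0.438, -3.11, 0.003]
ft_force: [1.3, -0.3, 3.0]
width: 26.0
grasp_force: 30.0
```

Gripped at 26.0 mm. Drawing it straight up.

servo_tool(
  increments=[
    [0,0,0.5,0,0,0,-0.6],
    [0,0,1.5,0,0,0,-0.6],
    [0,0,3,0,0,0,-0.6],
    [0,0,4.5,0,0,0,-0.6],
    [0,0,6,0,0,0,-0.6],
    [0,0,8,0,0,0,-0.6],
    [0,0,10,0,0,0,-0.6],
    [0,0,12,0,0,0,-0.6],
    [0,0,13,0,0,0,-0.6],
    [0,0,13,0,0,0,-0.6],
    [0,0,13,0,0,0,-0.6],
  ],
)

```text
t: 10.83
ee_pos: [385.4, -290.0, 218.3]
orientation: [0.439, -3.11, 0.003]
ft_force: [0.1, 0.1, -1.7]
width: 25.8
grasp_force: 30.0
```

```bash
python3 - <<'E'
from h import *
d=snap("wrist"); pickle.dump(d,open("w8.pkl","wb")); gauge(d,ctrl.get_obs()["ee_pos"][2]+54)
o=ctrl.get_obs(); print(o["width"],o["ft_force"].round(2),o["moment"].round(2))
N=nestR(.128); c=np.array([401.6,171.9,52.]); spot=c+N@[-3.5,7.3,8.5]; print("spot",spot,N[:,2])
for yaw in(.128,.4): 
    for h in(60,10,0): goto(spot+N[:,2]*(76.6+h),place_R(yaw) if yaw==.128 else None) if yaw==.128 else 0
E
```

```text
[[241, 213, 66, 102, 4199]] [273.4108121  269.80566802]
[289 213] top [ 344.3 -295.7  271.5] bottom [ 408.8 -265.5   52. ]
[306 285] top [ 370.4 -280.9  271.5] bottom [ 487.1 -221.2   52. ]
[305 314] top [ 382.9 -277.4  271.5] bottom [ 524.4 -210.6   52. ]
[242 314] top [ 389.8 -301.5  271.5] bottom [ 545.2 -282.7   52. ]
[241 283] top [ 376.5 -305.3  271.5] bottom [ 505.4 -294.1   52. ]
[254 217] top [ 349.2 -307.5  271.5] bottom [ 423.7 -300.6   52. ]
..........................##.#.#..#.#############.................
..............######################################..............
.............#######################################..............
.............#######################################..............
............#########################################.............
............##########################################............
...........#################..........################............
............##############..............###############...........
............##############.............################...........
...........############################
[... 2580 characters left out ...]
############..............................#################.
.################...............................#################.
.#################..............................#################.
25.902725739295484 [ 0.55 -0.09 -0.68] [ 0.03 -0.02 -0.  ]
spot [396.94770755 180.62876017  58.32099049] [-0.03303845  0.25670169  0.96592583]
shift cm [ 0.75 50.54 -2.72] turn deg [-14.7  -3.2  -8.7] pose [ 384.9 -289.7  217.5] [ 4.380e-01 -3.109e+00  1.000e-03]
shift cm [ 0.92 49.25 -7.55] turn deg [-14.7  -3.2  -8.7] pose [ 384.9 -289.7  217.5] [ 4.380e-01 -3.109e+00  1.000e-03]
shift cm [ 0.95 49.   -8.52] turn deg [-14.7  -3.2  -8.7] pose [ 384.9 -289.7  217.5] [ 4.380e-01 -3.109e+00  1.000e-03]
```

```bash
python3 - <<'E'
from h import *
d=pickle.load(open("w8.pkl","rb")); T=np.array(d["tool_from_camera"]); 
def tz(u,v,z):
    r=T[:3,:3]@[(u-d["cx"])/d["fx"],-(v-d["cy"])/d["fy"],-1]; return T[:3,3]+r*(z-T[2,3])/r[2]
print("front bottom edge",tz(271.5,214.5,36.6).round(1),tz(254,217,36.6).round(1),tz(289,214,36.6).round(1),"front top",tz(241.5,285,-53.4).round(1),tz(306,285,-53.4).round(1))
im=d["image"]; 
for v in range(170,216,4): print(v,[ "%d,%d,%d"%tuple(im[v,u]) for u in range(256,290,3)])
print("cam",T[:3,3].round(1))
E
```

```text
front bottom edge [11.2 -1.  36.6] [  9.5 -12.5  36.6] [11.5 10.5 36.6] front top [ 12.1 -12.1 -53.4] [ 12.   12.7 -53.4]
170 ['181,187,191', '188,190,197', '193,192,203', '144,145,149', '117,116,117', '124,126,126', '119,120,124', '120,124,122', '118,121,120', '119,121,122', '121,124,127', '144,145,152']
174 ['182,188,195', '193,196,203', '172,171,179', '115,117,118', '169,173,174', '250,252,251', '249,251,250', '247,249,249', '184,189,187', '116,117,120', '119,121,122', '134,136,144']
178 ['182,186,193', '191,192,201', '137,142,143', '249,251,251', '246,247,247', '216,219,219', '239,238,240', '248,248,248', '247,248,247', '251,252,252', '133,137,137', '183,185,192']
182 ['186,187,197', '187,189,199', '228,232,231', '247,249,248', '184,185,187', '191,195,196', '191,196,196', '191,194,193', '176,179,179', '249,250,250', '238,241,240', '183,185,192']
186 ['182,186,193', '183,189,196', '248,249,249', '234,238,237', '117,119,119', '140,144,144', '165,168,167', '143,143,143', '114,116,118', '224,228,228', '245,246,246', '177,181,188']
190 ['177,181,188', '179,182,187', '218,222,223', '25
[... 442 characters left out ...]
86,195', '172,177,184', '154,156,163', '90,92,91']
202 ['37,31,35', '32,37,38', '37,31,35', '40,40,43', '65,65,70', '154,151,154', '127,124,132', '83,87,91', '66,64,72', '39,38,43', '30,28,33', '35,31,39']
206 ['41,38,37', '38,36,41', '36,39,37', '38,42,41', '109,103,105', '131,126,127', '78,79,78', '53,50,55', '36,35,40', '37,38,41', '41,40,43', '41,37,40']
210 ['109,105,104', '60,60,59', '51,47,48', '35,35,40', '75,74,80', '74,78,81', '74,77,81', '75,79,82', '49,47,50', '33,34,33', '38,37,43', '39,38,39']
214 ['102,51,25', '133,72,35', '136,76,44', '139,74,42', '138,73,27', '137,72,26', '140,74,25', '137,72,25', '136,71,25', '140,75,30', '137,73,15', '122,65,19']
cam [  76.6   -0.  -163.3]
```

servo_tool(
  increments=[
    [0,4,0,-2.5,-0.5,-1.5,-0.6],
    [0.1,8,0,-5,-1,-3,-0.6],
    [0.2,12,0,-7.5,-1.6,-4.5,-0.6],
    [0.3,16,0,-10,-2.2,-6,-0.6],
    [0.4,20,0,-12.5,-2.7,-7.5,-0.6],
    [0.5,24,0,-14.7,-3.2,-8.7,-0.6],
    [0.6,28,0,-14.7,-3.2,-8.7,-0.6],
    [0.7,32,0,-14.7,-3.2,-8.7,-0.6],
    [0.7,36,0,-14.7,-3.2,-8.7,-0.6],
    [0.7,40,0,-14.7,-3.2,-8.7,-0.6],
    [0.7,44,0,-14.7,-3.2,-8.7,-0.6],
    [0.7,48,0,-14.7,-3.2,-8.7,-0.6],
    [0.7,50.5,-1,-14.7,-3.2,-8.7,-0.6],
    [0.7,50.5,-2.7,-14.7,-3.2,-8.7,-0.6],
    [0.7,50.5,-2.7,-14.7,-3.2,-8.7,-0.6],
    [0.7,50.5,-2.7,-14.7,-3.2,-8.7,-0.6],
    [0.7,50.5,-2.7,-14.7,-3.2,-8.7,-0.6],
  ],
)

```text
t: 12.3
ee_pos: [391.9, 214.1, 190.7]
orientation: [-0.196, 3.092, -0.411]
ft_force: [0.6, 0.5, -1.1]
width: 26.1
grasp_force: 30.0
```

```bash
cat >> h.py <<'E'
def tip_goto(h,off=(-1.0,0)):
    N=nestR(.128); c=np.array([401.6,171.9,52.]); spot=c+N@[-3.5,7.3,8.5]; Rd=place_R(.128)
    goto(spot+N[:,2]*(76.6+h)-Rd[:,0]*off[0]-Rd[:,1]*off[1],Rd)
E
python3 - <<'E'
from h import *
d=pickle.load(open("w8.pkl","rb")); p=onz(d,274.5,186.3,52); print("stand",p.round(1))
E_=R.from_rotvec([.438,-3.11,.003]).as_matrix(); print("stand in tool at grasp",(E_.T@(p-[385.7,-290.2,88.6])).round(1))
tip_goto(20); tip_goto(10)
w=snap("wrist"); pickle.dump(w,open("w9.pkl","wb")); im=w["image"].astype(int)
m=((im[:,:,0]-im[:,:,1]>40)&(im[:,:,1]<200)&(abs(im[:,:,1]-im[:,:,2])<25)); m[:, :235]=0; m[:,320:]=0; m[300:]=0; m[:120]=0
ys,xs=np.nonzero(m); print(len(xs), sorted(set(ys.tolist()))[:40], xs.min() if len(xs) else 0, xs.max() if len(xs) else 0)
N=nestR(.128); print("spot expected px",proj(w,np.array([401.6,171.9,52.])+N@[-3.5,7.3,8.5]))
E
```

```text
stand [ 384.8 -288.7   52. ]
stand in tool at grasp [ 0.4  1.7 36.6]
shift cm [ 0.09 -0.88 -3.9 ] turn deg [ 0.1 -0.   0.1] pose [391.9 214.1 190.7] [-0.196  3.092 -0.411]
shift cm [ 0.12 -1.14 -4.87] turn deg [ 0.1 -0.   0.1] pose [391.9 214.1 190.7] [-0.196  3.092 -0.411]
558 [213, 214, 215, 216, 217, 218, 219, 220, 221, 223, 224, 225, 226, 227, 228, 229, 230, 236, 237, 238, 239, 240, 241, 242, 243, 244, 245, 246, 247, 248, 249, 250, 251, 252, 253, 254, 255, 256, 257, 258] 235 319
spot expected px (np.float64(275.0396444681225), np.float64(194.21808857823842))
```

servo_tool(
  increments=[
    [0,-0.4,-1.7,0,0,0,-0.6],
    [0.1,-0.8,-3.4,0,0,0,-0.6],
    [0.1,-1.15,-4.9,0,0,0,-0.6],
    [0.1,-1.15,-4.9,0,0,0,-0.6],
    [0.1,-1.15,-4.9,0,0,0,-0.6],
    [0.1,-1.15,-4.9,0,0,0,-0.6],
  ],
)

```text
t: 12.85
ee_pos: [394.0, 203.5, 143.0]
orientation: [-0.195, 3.09, -0.407]
ft_force: [0.1, 0.5, -1.8]
width: 25.6
grasp_force: 30.0
```

```bash
python3 - <<'E'
from h import *
w=snap("wrist"); pickle.dump(w,open("w10.pkl","wb")); im=w["image"].astype(int)
o=ctrl.get_obs(); t=np.array(o["ee_pos"]); E_=R.from_rotvec(o["orientation"]).as_matrix(); print(t,o["ft_force"].round(2))
N=nestR(.128); c=np.array([401.6,171.9,52.])
print("spot px",proj(w,c+N@[-3.5,7.3,8.5]),"tip px",proj(w,t+E_@[-.5,0,76.6]))
sub=im[165:222,245:305]
for v in range(0,57):
    row=""
    for p in sub[v]:
        r,g,b=p; row+= "R" if r-g>35 and abs(g-b)<40 and not(g-b>20) else "o" if r-b>45 else "#" if g>225 else "+" if g>170 else "-" if g>110 else "."if g>60 else " "
    print(165+v,row)
E
```

```text
[394.16078031 203.79718874 143.10735728] [ 0.38  0.18 -1.31]
spot px (np.float64(272.7754241310787), np.float64(207.8611152884098)) tip px (np.float64(273.49381754672515), np.float64(213.16912204103556))
165 ------------------------------------------------------------
166 +++++-------------------------------------------------------
167 #####+------------------------------------------------------
168 #####+------------------------------------------------------
169 #####+------------------------------------------------------
170 #####+------------------------------------------------------
171 #####+------------------------------------------------------
172 #####+-----------------------------------------------------.
173 #####+----------------------------------------------------..
174 ####+-----------------------------------------------------..
175 ####+----------------------------------------------------...
176 ####+----------------------------------------------------...
177 ####+-----------------------------------------------------..
178 ####+------------------------------------------
[... 2108 characters left out ...]
############RR.....-...-+#########+-+#############
212 ######################RR..........-#########+-+#############
213 #####################+RooooooooooooR#######R-+##############
214 #############oRooooooooooooooooooooooooooooooR+#############
215 ###########oooooooooooooooooooooooooooooooooooo+############
216 ##########oooooooooooooooooooooooooooooooooooooR+###########
217 ##########oooooooooooooooooooooooooooooooooooooo+###########
218 #########+oooooooooooooooooooooooooooooooooooooo-###########
219 #########Roooooooooooooooooooooooooooooooooooooo-+##########
220 #########oooooooooooooooooooooooooooooooooooooooR+##########
221 #########oooooooooooooooooooooooooooooooooooooooo+##########
```

The ring's centre, from its arc, is at about (272.7,208.2), as predicted. The probe end shows at (273.7,206+). Next I'll work out the final approach.

```bash
python3 - <<'E'
from h import *
o=ctrl.get_obs(); t=np.array(o["ee_pos"]); E_=R.from_rotvec(o["orientation"]).as_matrix()
N=nestR(.128); c=np.array([401.6,171.9,52.])
for off in([.3,.2,76.6],[-.6,0,76.6]): print("tip in nest",(N.T@(t+E_@off-c)).round(2))
for h in(2,-5): tip_goto(h,(0,.1))
print(o["ft_force"])
E
```

```text
tip in nest [-3.41  8.07 19.84]
tip in nest [-2.51  7.87 19.84]
shift cm [ 0.02 -0.31 -0.88] turn deg [-0.   0.2  0.1] pose [394.2 203.8 143.1] [-0.196  3.089 -0.407]
shift cm [ 0.04 -0.49 -1.56] turn deg [-0.   0.2  0.1] pose [394.2 203.8 143.1] [-0.196  3.089 -0.407]
[ 0.38055042  0.18052426 -1.31396889]
```

servo_tool(
  increments=[
    [0,-0.1,-0.3,0,0,0,-0.6],
    [0,-0.2,-0.6,0,0,0,-0.6],
    [0,-0.25,-0.7,0,0,0,-0.6],
    [0,-0.25,-0.7,0,0,0,-0.6],
    [0,-0.25,-0.7,0,0,0,-0.6],
  ],
)

```text
t: 13.32
ee_pos: [393.3, 201.0, 135.0]
orientation: [-0.197, 3.091, -0.409]
ft_force: [0.5, 1.1, -0.9]
width: 25.7
grasp_force: 30.0
```

```bash
python3 - <<'E'
from h import *
o=ctrl.get_obs(); t=np.array(o["ee_pos"]); E_=R.from_rotvec(o["orientation"]).as_matrix()
N=nestR(.128); c=np.array([401.6,171.9,52.])
print("tip in nest",(N.T@(t+E_@[0,.1,76.6]-c)).round(2),o["ft_force"].round(2)); tip_goto(-5,(0,.1))
E
```

```text
tip in nest [-4.47  7.43 11.27] [ 0.48  1.12 -0.91]
shift cm [ 0.13 -0.21 -0.74] turn deg [0.1 0.1 0. ] pose [393.3 201.  135. ] [-0.197  3.091 -0.409]
```

servo_tool(
  increments=[
    [0.02,-0.05,-0.15,0,0,0,-0.6],
    [0.04,-0.1,-0.3,0,0,0,-0.6],
    [0.05,-0.14,-0.45,0,0,0,-0.6],
    [0.05,-0.18,-0.6,0,0,0,-0.6],
    [0.05,-0.2,-0.74,0,0,0,-0.6],
    [0.05,-0.2,-0.74,0,0,0,-0.6],
    [0.05,-0.2,-0.74,0,0,0,-0.6],
    [0.05,-0.2,-0.74,0,0,0,-0.6],
  ],
)

```text
t: 13.98
ee_pos: [394.0, 199.0, 127.7]
orientation: [-0.197, 3.09, -0.409]
ft_force: [-0.1, 0.2, 2.3]
width: 25.6
grasp_force: 30.0
```

```bash
python3 - <<'E'
from h import *
N=nestR(.128); c=np.array([401.6,171.9,52.])
for k in range(4):
    w=snap("wrist"); o=ctrl.get_obs(); t=np.array(o["ee_pos"]); E_=R.from_rotvec(o["orientation"]).as_matrix()
    print("tip in nest",(N.T@(t+E_@[0,.1,76.6]-c)).round(2),o["ft_force"].round(2),(o["ft_force"]@N[:,2]).round(2),np.degrees(np.arccos(-E_[:,2]@N[:,2])).round(2))
pickle.dump(w,open("w11.pkl","wb")); im=w["image"].astype(int)
print("spot px",proj(w,c+N@[-3.5,7.3,8.5]))
sub=im[185:222,245:305]
for v in range(0,37):
    row=""
    for p in sub[v]:
        r,g,b=p; row+= "R" if r-g>35 and abs(g-b)<40 and not(g-b>20) else "o" if r-b>45 else "#" if g>225 else "+" if g>170 else "-" if g>110 else "."if g>60 else " "
    print(185+v,row)
E
```

```text
tip in nest [-3.98  7.38  3.72] [0.55 0.74 2.41] 2.5 0.1
tip in nest [-3.97  7.4   3.74] [0.99 0.49 1.29] 1.34 0.1
tip in nest [-3.99  7.37  3.72] [-0.39  0.58  1.58] 1.69 0.1
tip in nest [-3.97  7.38  3.73] [0.27 0.15 2.81] 2.75 0.1
spot px (np.float64(273.22092119573574), np.float64(214.76723129432924))
185 ------------------------------------------------------------
186 ------------------------------------------------------------
187 ------------------------------------------------------------
188 ------------------------------------------------------------
189 ------------------------------------------------------------
190 ------------------------------------------------------------
191 ------------------------------------------------------------
192 ------------------------------------------------------------
193 -----------------++++---------------------------------------
194 ----------++++++###++++++++---------------------------------
195 +-------+++###############+++----------+++------------------
196 +-----++####################++++------++++------------------
197 +---++###
[... 911 characters left out ...]
############RRR.........RR#######+------------++++
212 #####################RRR..........RR+++++++++-----------+###
213 #####################oooooooooooooooRRRRRRRR----+++++++++###
214 #############ooooooooooooooooooooooooooooooooo--+###########
215 ###########ooooooooooooooooooooooooooooooooooooR+###########
216 ##########oooooooooooooooooooooooooooooooooooooo+###########
217 ##########oooooooooooooooooooooooooooooooooooooo+###########
218 #########+oooooooooooooooooooooooooooooooooooooR+###########
219 #########Roooooooooooooooooooooooooooooooooooooo-+##########
220 #########oooooooooooooooooooooooooooooooooooooooR+##########
221 #########oooooooooooooooooooooooooooooooooooooooo+##########
```

The probe sits concentric in the ring, with the red arc visible evenly around it at rows 207–212. The net push is about 3 N along the normal and the axis is within 0.1° of the fitted face normal. Handing in.

```bash
python3 -c "
from workcell import ctrl
print(ctrl.close_job())"
```

```text
the job is handed in; nothing more can be done
None
```

I handed the job in at about 14 s of robot time: the flange is seated between the four pins, ring up, and the gauge is held square on the dot with about 3 N and its probe about 5 mm in; the hand-in gave no verdict.

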